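Check-pull on the bench pull gauge

ROBOT

A 6-joint arm with a two-finger parallel gripper is mounted at the origin on a cart in front of the work surface, level with it; the furniture and walls round the work are solid. World frame = base frame: x ahead of the robot, y to its left, z up, the work surface at z = 0. Lengths are in m, angles in degrees, forces in N, time in s.
With the tool pointing down it reaches from about 0.325 to 0.9 m from the base axis. Payload 6.1 kg.
Tool frame: the origin (TCP) lies midway between the tips of the shut fingers; the grasp point (between the pads) lies grip_point_offset behind it (grip_point_offset is the distance from the TCP to the grasp point, in m); z points along the fingers, y is the line along which they close (so a half turn about z gives the same grasp; the last joint's range is limited). The gripper opens to 87 mm and grips with 3 to 60 N. Pads are 19 mm wide; open, the fingers measure 117 mm over their backs; the gripper's body (75 mm by 190 mm) begins 51 mm behind the grasp point.
Start: joints at [-72.37, 12.628, 87.462, -0, 79.91, -7.225], TCP at [0.263, -0.567, 0.223] pointing down, gripper open.
Joint ranges: [-170.65, 170.65], [-52.31, 119.04], [5.05, 147.46], [-71.25, 251.25], [11.57, 151.72], [-153.62, 153.62]. Speed limits (degrees/s): [147.25, 147.25, 172.46, 180, 180, 180].

INTERFACE

Orientations are given as [roll, pitch, yaw] about the fixed x, y, z axes, in that order (R = Rz(yaw) Ry(pitch) Rx(roll)).
In Python, from cell import * gives the robot as it stands.
- The arm moves only by the tool servo_tool, never from a script. Its argument "plan" is a list of rows, each an object with "translation": the shift along the tool's x, y, z normalised to -1 to 1, where 1 is 0.12 m, a list of three; "delta_rot": the turn, a rotation vector about the tool's x, y, z normalised to -1 to 1, where 1 is pi rad, a list of three. In form: [{"translation": [x, y, z], "delta_rot": [ax, ay, az]}, ...]. A call has exactly 5 rows; each row is the pose to reach, as a shift and turn from the pose commanded when the call began, along the tool's axes at that moment, turning the shorter way round; what a row does not reach only later rows make up. A row lasts 1/8 s, in which the tool goes at most 62.5 mm and 10.7 degrees, less where a joint would pass 70% of its speed; a pose out of reach is approached as far as the arm can. A call with a number of a shift or a turn outside -1 to 1 is refused whole. A call with a gripper value outside its range is refused whole. "jaw" is the finger opening in mm, from 0 to 87, set as the call begins (left out, the last holds). The fingers move at their own pace and stop on an object; "newtons" is the grip in N (left out, the last holds). Time passes only in rows, so rows that repeat a pose let the fingers close, or fill a call up. It gives the time, the measured TCP pose, the force, the opening and the grip force at its end, in the units of the state.
- observe(): the state, without advancing time (a new reading comes with each control period).
- read_camera(name): name is "side" or "top"; returns a dict with "image" (384x512x3 uint8, red, green, blue), "depth" (384x512 float32, m along the optical axis (not along the pixel's ray), 0 where there is no reading), "fovy" (degrees; the focal length in pixels is half the picture's height over the tangent of half this angle, whatever the lens; pixels are square), "cx", "cy" (the principal point, pixels), "R" (3x3) and "t" (3): a world point X has camera coordinates R X + t. Camera axes: x right, y down, z forward; pixel columns grow to the right and rows downward; lengths in m; the calibration is good to about 2 mm. A picture is of the moment at which its call begins.
- sign_off(): hands the job in; it is judged then, once.
The state is a dict: "time_s": time; "joint_positions": joint angles; "joint_velocities": joint speeds; "joint_efforts": joint torques, N m; "ee_pos": TCP position; "tool_rot": TCP orientation; "contact_force": force on the tool from outside, world axes, zero at the start; "torque": the same for the moment, N m; "opening": finger opening in m; "gripper_force": force on a finger pad.
Only numpy, scipy, OpenCV 4.12 (cv2) and the standard library are available. Lean on these libraries where they do the work, as an engineer would, in place of code of your own. Each camera call takes 0.05 s, during which the arm holds its last target. There are 200 camera calls.

TASK

Do the check-pull on the spring pull gauge: first slide the drag pointer, left out on its rail, fully home against the pull bar's cross arm. Then draw the black handle out until the pointer's needle stands between the two tabs of the limit bracket, never beyond the far tab, hold it there for about a second, and ease the handle fully home without letting it snap back, so that the pointer stays behind between the tabs. Do not shift the limit bracket or disturb the things lying around.

Things in the scene. Friction and masses are not known exactly. Their poses are not given: they have to be found in the camera images.
- gauge: Bench pull gauge, fixed on the table: aluminium base plate, x -90 to +40, y -160 to +150, top at z 10 mm; grey round spring housing (top z 74 mm) on its +y half, pointer rail and scale (ticks every 10 mm) on its -y half, beside the edge facing the robot. Origin on the table under the housing's axis. The pull direction is this frame's -y; all three joints slide that way.
- pull_bar (a joint): Travel of the pull bar with handle, m: 0 = home (spring preload 2.4 N, then 110 N/m), grows as drawn out along the gauge's -y, stop at 0.085. Its cross arm (26 to 38 mm above the table) reaches over the rail and pushes the drag pointer outward but never pulls it back.
- handle_grip (a point): Grip point in the black upright handle on the pull bar: block 32 mm (gauge x) x 18 mm (gauge y, the pull direction), top 112 mm and underside 26 mm above the table; the point is on its centre line, 90 mm up. With the bar home it is at gauge x 0, y -30 mm, 73 mm from the housing's face.
- bar_index (a point): Point on the pull bar where the pointer's needle stands when the pointer rests against the cross arm (12 mm ahead of the handle's centre in the pull direction, over the rail at gauge x = -50 mm, height 34 mm).
- pointer (a joint): Place of the drag pointer on its rail, m: 0 = home against the cross arm of the homed bar, grows outward along the gauge's -y to 0.100; stays where it is left (friction about 1.5 N). While the bar pushes it, its value equals that of joint pull_bar.
- pointer_fin (a point): Grip point in the drag pointer's upright steel fin: 20 mm (gauge x) x 10 mm (gauge y), 40 to 90 mm above the table; the point is on its centre line 75 mm up. Pointer home: gauge x -50, y -42 mm. The cross arm passes below the fin, so the fin can be pinched along y, or pushed from its outer side.
- pointer_index (a point): The drag pointer's black needle, 3 mm wide, that points from the fin's foot towards the limit bracket; this point is on the needle's centre line at the fin, 34 mm above the table.
- window (a joint): Place of the limit bracket, m, set stiffly somewhere along the scale: the value that joint pointer has when the needle stands midway between the tabs.
- window_mid (a point): Midpoint between the two upright tabs of the small dark limit bracket (20 x 34 mm, beside the rail at gauge x -76 mm). Tabs 20 mm wide, 5 mm thick, tops 30 mm above the table; inner faces 22 mm apart along gauge y, 11 mm either side of this point. The point is at needle height, 34 mm: the needle passes over the tabs. Axes as the gauge's.
- marker: Bystander: black marker pen, 17 x 140 x 16 mm, lying on the table right of the gauge; origin under its middle.
- swab_pack: Bystander: flat swab peel pack, 31 x 175 x 8 mm, on the table left of the gauge; origin under its middle.
- cassette: Bystander: white test cassette, 20 x 70 x 5 mm, lying on the gauge base plate beside the spring housing; origin under its middle.
- wipe: Bystander: wipe sachet, 54 x 52 x 7 mm, on the table right of the gauge; origin under its middle.
- foil_pouch: Bystander: crumpled aluminium pouch, 90 x 126 x 37 mm, on the table at the right; origin under its middle.

How it is judged (in metres and radians):
On the way, in this order (a step that is already met when the one before it is completed fails the run):
1. the drag pointer is slid fully home (within 5 mm) while the pull bar is at home (within 4 mm) (value of joint pointer below 0.005 m and value of joint pull_bar below 0.004 m), for 0.2 s.
2. the pull bar is held drawn out for 0.5 s with its index and the pointer's needle both between the tabs (within 9.5 mm of the middle) (y of bar_index in the frame of window_mid between -0.0095 and 0.0095 m and y of pointer_index in the frame of window_mid between -0.0095 and 0.0095 m), for 0.5 s.
At the end, for the whole second after the job is handed in: The pointer's needle stands between the tabs of the limit bracket (within 9.5 mm of the middle) and the pull bar is back home (within 4 mm) (y of pointer_index in the frame of window_mid between -0.0095 and 0.0095 m and value of joint pull_bar below 0.004 m); the robot touches nothing.
It fails at once if the pull bar is drawn beyond the far tab (index more than 12 mm past the middle) (y of bar_index in the frame of window_mid below -0.012 m).
It fails at once if the pull bar snaps back (faster than 0.5 m/s) (velocity of joint pull_bar below -0.5 m/s).
It fails at once if the limit bracket is shifted by more than 3 mm (distance of window_mid from where it was at the start of the episode above 0.003 m).
It fails at once if a bystander is moved by more than 30 mm (distance of any of marker, swab_pack, cassette, wipe, foil_pouch from where it was at the start of the episode above 0.03 m).
It also fails if it takes over 48 s, if anything falls off the work surface, if the arm or the gripper's body presses on something with over 40 N, if the wrist force passes 120 N, or if a joint passes its speed limit or range.

## Working session

There is one attempt and no reset: what is moved stays moved. The work goes in short steps, Python scripts to look and compute and a tool call to move; the robot and the scene stay as the last step left them, time stands still between calls to the robot, and variables do not carry over. Pictures are saved under pics/ and viewed, at most 10 in all, crops included, and the job is handed in when it is done.

Besides the shell and the picture viewer there is one more tool, called after ">>>" by a JSON object that holds its "fn" and its "kwargs". servo_tool: Moves the arm, as the interface text tells. Its arguments: {"type":"object","properties":{"plan":{"type":"array"},"jaw":{"type":"number"},"newtons":{"type":"number"}},"required":["plan"]}

```bash
mkdir -p pics; ls; python3 - <<'E'
from cell import *
import cv2,numpy as np
s=observe(); print({k:np.round(v,3).tolist() for k,v in s.items()})
try: print(grip_point_offset)
except Exception as e: print(e)
for n in("top","side"):
    c=read_camera(n); cv2.imwrite(f"pics/{n}0.png",cv2.resize(c["image"][:,:,::-1],(800,600)))
    np.savez(f"{n}0.npz",**c); print(n,c["fovy"],c["cx"],c["cy"],np.round(c["R"],4).tolist(),c["t"])
E
```

```text
pics
{'time_s': 0.0, 'joint_positions': [-72.369, 12.677, 87.525, -0.001, 79.91, -7.225], 'joint_velocities': [-0.049, -0.003, 0.025, -0.045, 0.069, -0.081], 'joint_efforts': [-0.0, -49.461, -38.738, 0.07, 0.057, -0.0], 'ee_pos': [0.263, -0.567, 0.221], 'tool_rot': [-179.889, -0.014, 24.856], 'contact_force': [0.025, 0.421, 0.367], 'torque': [0.039, 0.019, -0.032], 'gripper_force': 0.0, 'opening': 0.087}
0.0187
top 53.44183200562161 255.97575816884248 187.3787493617014 [[-0.0285, -0.9995, -0.0114], [-0.9802, 0.0302, -0.1956], [0.1959, 0.0056, -0.9806]] [-0.04758768  0.51419495  1.3441511 ]
side 42.87046915499627 251.69943163918416 193.37839228249754 [[0.9645, -0.2641, 0.0024], [-0.1705, -0.6296, -0.7579], [0.2017, 0.7306, -0.6523]] [-0.50961144  0.10570259  1.46103016]
```

View pics/top0.png

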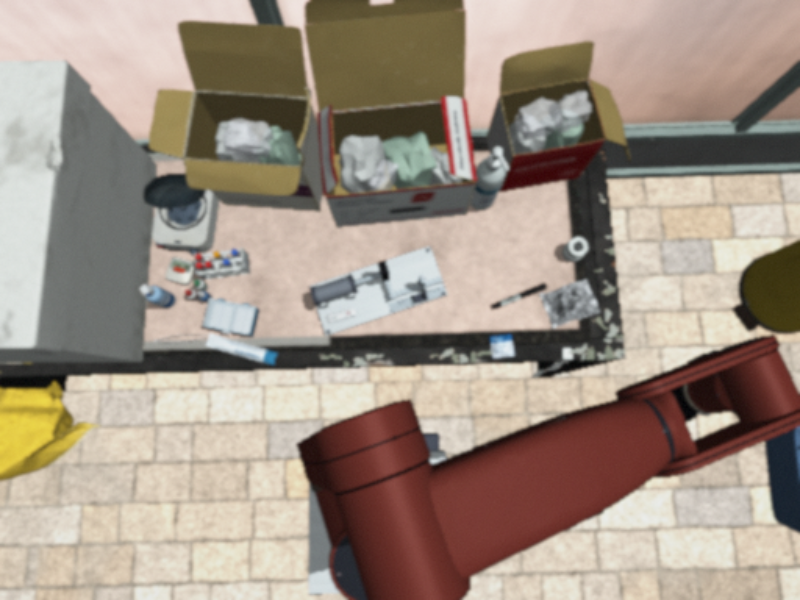

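View pics/side0.png

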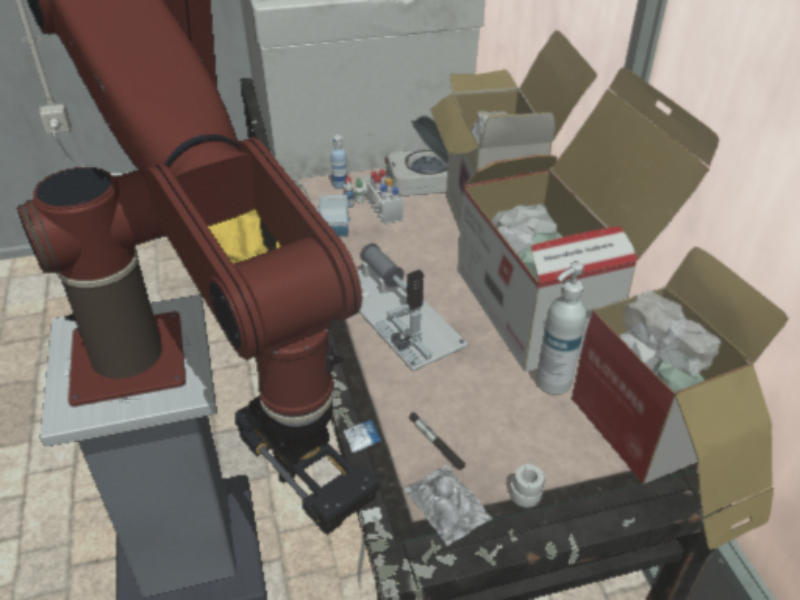

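Top view shows the gauge at about (310–445, 250–330), with its handle dark at (383, 270). The side view shows the handle at (415, 290) and the bracket near (400, 342). I'll crop both and measure.

```bash
cat > h.py <<'E'
import numpy as np,cv2
def load(n): return dict(np.load(n))
def f(c): return c["image"].shape[0]/2/np.tan(np.radians(float(c["fovy"]))/2)
def ray(c,u,v,z):
    d=c["R"].T@np.array([(u-c["cx"])/f(c),(v-c["cy"])/f(c),1]); o=-c["R"].T@c["t"]
    return o+d*(z-o[2])/d[2]
def proj(c,X):
    p=c["R"]@np.asarray(X)+c["t"]; return np.array([c["cx"]+f(c)*p[0]/p[2],c["cy"]+f(c)*p[1]/p[2]])
def cloud(c):
    h,w=c["depth"].shape; u,v=np.meshgrid(np.arange(w),np.arange(h)); d=c["depth"]
    P=np.stack([(u-c["cx"])/f(c)*d,(v-c["cy"])/f(c)*d,d],-1)
    return (P-c["t"])@c["R"]
E
python3 - <<'E'
from h import *
t=load("top0.npz"); s=load("side0.npz")
a=t["image"][152:218,195:290]; b=s["image"][150:240,222:306]
cv2.imwrite("pics/c1.png",cv2.resize(a[:,:,::-1],None,fx=8,fy=8,interpolation=cv2.INTER_CUBIC))
cv2.imwrite("pics/c2.png",cv2.resize(b[:,:,::-1],None,fx=6.5,fy=6.5,interpolation=cv2.INTER_CUBIC))
# plate from top depth+colour: greyish-white, z ~10mm
for n,c,box in(("top",t,(152,218,195,290)),("side",s,(150,240,222,306))):
    P=cloud(c); m=np.zeros(c["depth"].shape,bool); m[box[0]:box[1],box[2]:box[3]]=1
    hsv=cv2.cvtColor(c["image"],cv2.COLOR_RGB2HSV)
    k=m&(hsv[...,1]<38)&(hsv[...,2]>120)
    z=P[...,2]; k&=(z<.022)&(z>0)
    k=cv2.morphologyEx(k.astype(np.uint8),cv2.MORPH_OPEN,np.ones((2,2)))
    nn,l,st,_=cv2.connectedComponentsWithStats(k); i=1+np.argmax(st[1:,4]); k=l==i
    Q=np.array([ray(c,u,v,.010)[:2] for v,u in np.argwhere(k)],np.float32)
    r=cv2.minAreaRect(Q*1000); print(n,k.sum(),r,np.median(z[k]))
    print(cv2.boxPoints(r).round(1).tolist())
    q=m&(z>.095)&(z<.125); print("handle top",q.sum(),np.median(P[q],0) if q.any() else 0)
    q=m&(z>.06)&(z<.125)&(hsv[...,2]<70);print("dark",q.sum(),P[q].mean(0) if q.any() else 0)
E
```

```text
top 1329 ((504.6541442871094, -12.063278198242188), (99.63876342773438, 320.71923828125), 17.815649032592773) 0.010720527744333082
[[408.20001220703125, 125.4000015258789], [506.29998779296875, -180.0], [601.0999755859375, -149.5], [503.0, 155.8000030517578]]
handle top 50 [ 0.55948539 -0.02423109  0.11109623]
dark 36 [ 0.55437098 -0.02617842  0.10536099]
side 1658 ((537.1054077148438, -27.320098876953125), (168.7881622314453, 324.6697082519531), 15.425085067749023) 0.009971973300019176
[[412.6000061035156, 106.69999694824219], [498.8999938964844, -206.3000030517578], [661.5999755859375, -161.39999389648438], [575.2999877929688, 151.60000610351562]]
handle top 171 [ 0.69317361 -0.00582989  0.10822722]
dark 138 [ 0.56003269 -0.03646563  0.09007262]
```

View pics/c1.png

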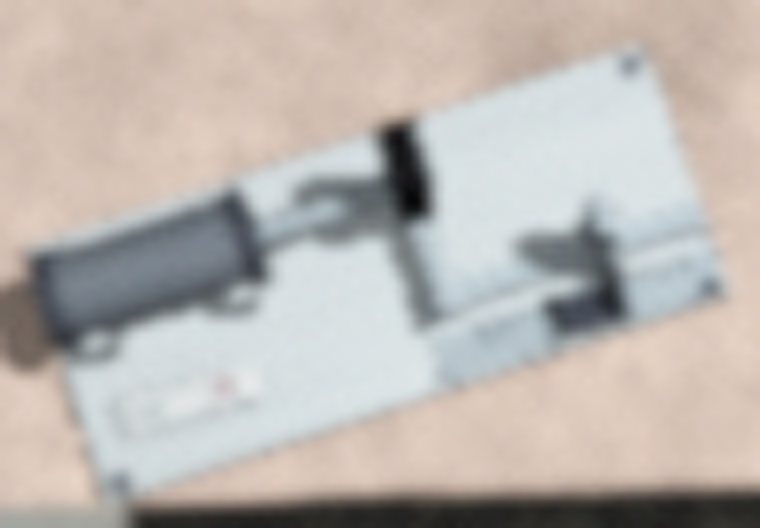

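View pics/c2.png

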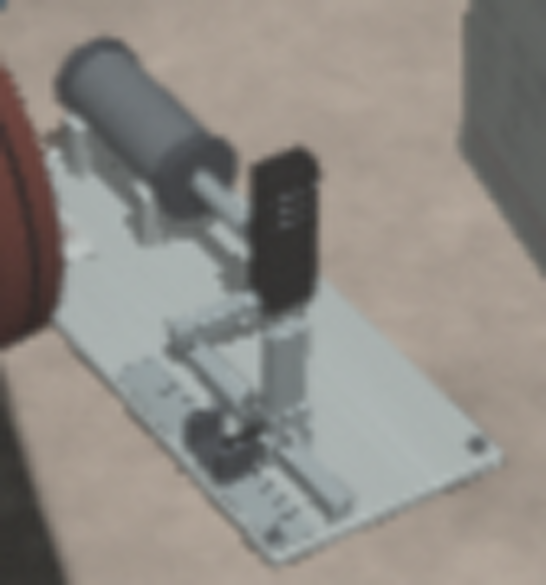

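The top crop shows the plate corners at about (35,255), (640,40), (722,297) and (105,497). The bracket is the dark blob at (550–625, 270–330), and the fin is just above it at (600,235). Next I'll fit the gauge frame and rectify the bracket area.

```bash
cat >> h.py <<'E'
def fit(W,G):
    W=np.array(W)[:,:2];G=np.array(G,float)
    w=W-W.mean(0);g=G-G.mean(0)
    th=np.arctan2((g[:,0]*w[:,1]-g[:,1]*w[:,0]).sum(),(g*w).sum())
    R=np.array([[np.cos(th),-np.sin(th)],[np.sin(th),np.cos(th)]]);o=W.mean(0)-R@G.mean(0)
    return th,o,R,np.linalg.norm(W-(G@R.T+o),axis=1)
def g2w(th,o,x,y,z):
    c,s=np.cos(th),np.sin(th); return np.array([o[0]+c*x-s*y,o[1]+s*x+c*y,z])
def rect(c,th,o,z,x0,x1,y0,y1,k=5):
    # gauge window (mm) at height z(m); image cols=-y(outward right), rows=-x (robot side down)
    src=np.float32([proj(c,g2w(th,o,x/1e3,y/1e3,z)) for x,y in((x1,y1),(x1,y0),(x0,y0),(x0,y1))])
    w,h=int((y1-y0)*k),int((x1-x0)*k)
    H=cv2.getPerspectiveTransform(src,np.float32([[0,0],[w,0],[w,h],[0,h]]))
    return cv2.warpPerspective(c["image"],H,(w,h),flags=cv2.INTER_CUBIC)
E
python3 - <<'E'
from h import *
t=load("top0.npz"); s=load("side0.npz")
px=lambda x,y,k,u,v:((x+.5)/k-.5+u,(y+.5)/k-.5+v)
G=np.array([(40,150),(40,-160),(-90,-160),(-90,150)])/1e3
Wt=[ray(t,*px(x,y,8,195,152),.01) for x,y in((33,252),(640,40),(724,297),(103,497))]
r=fit(Wt,G);print("top",np.degrees(r[0]),r[1],r[3])
Ws=[ray(s,*px(x,y,6.5,222,150),.01) for x,y in((502,460),(275,565))]
r2=fit(Ws,G[1:3]);print("side",np.degrees(r2[0]),r2[1],r2[3])
r3=fit(Wt+Ws,np.vstack([G,G[1:3]]));print("both",np.degrees(r3[0]),r3[1],r3[3])
th,o=r[0],r[1]
for n,c in(("t",t),("s",s)):
    for p in(Wt if n=="s" else Ws): print(n,proj(c,p))
th,o=r3[0],r3[1]
np.savez("g.npz",th=th,o=o)
ims=[rect(c,th,o,.030,-100,-30,-165,-25,5) for c in(t,s)]
for im in ims:
    for y in range(-160,-25,10):
        X=int((-25-y)*5); cv2.line(im,(X,0),(X,8 if y%50 else 18),(255,0,0),1)
print(ims[0].shape)
im=np.vstack([ims[0][:300],ims[1][:300]])
im=np.vstack([i[50:] for i in ims]);
for k in(0,300):
  for y in range(-160,-25,10):
    X=int((-25-y)*5); cv2.line(im,(X,k),(X,k+(8 if y%50 else 18)),(255,0,0),1)
cv2.imwrite("pics/r1.png",im[:,:,::-1])
E
```

```text
top 16.93999956742741 [0.55277718 0.00340871] [0.00615302 0.00132073 0.00427379 0.00349358]
side 17.215367645220145 [ 0.55198168 -0.00416693] [0.0017151 0.0017151]
both 16.784363747212804 [0.55293581 0.00090014] [0.00476768 0.00385484 0.00658565 0.0037359  0.00516659 0.00526351]
t [276.84175546 157.17043122]
t [288.06318723 187.8819954 ]
s [244.27008319 166.76313197]
s [298.69409301 218.28281311]
s [261.8889346  233.97377469]
s [212.62380192 178.18154201]
(350, 700, 3)
```

View pics/r1.png

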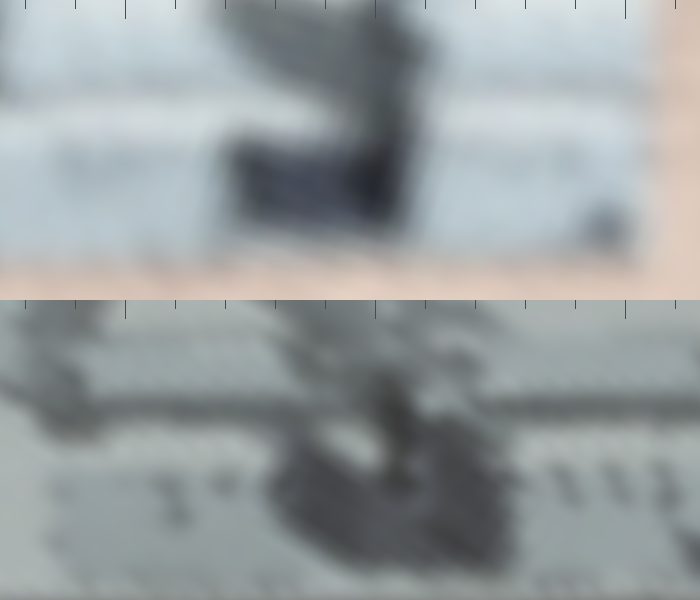

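The rectified view shows the bracket centred at about gauge y = -91 to -94, and the needle at about -100. I'll start toward the fin, turning the tool to the gauge yaw of 17°.

>>> {"fn": "servo_tool", "kwargs": {"plan": [{"translation": [0.15,-0.1,0],"delta_rot": [0,0,0.01]},{"translation": [0.38,-0.25,0],"delta_rot": [0,0,0.02]},{"translation": [0.6,-0.4,0],"delta_rot": [0,0,0.03]},{"translation": [0.8,-0.54,0],"delta_rot": [0,0,0.0435]},{"translation": [1,-0.68,0],"delta_rot": [0,0,0.0435]}]}}

```text
time_s: 0.72
ee_pos: [0.3376, -0.4415, 0.222]
tool_rot: [-180.0, 0.0, 17.0]
contact_force: [0.5, -0.1, 0.6]
opening: 0.0868
gripper_force: 0.0
```

```bash
python3 - <<'E'
from h import *
t=load("top0.npz"); s=load("side0.npz"); g=np.load("g.npz"); th,o=np.radians(17),np.array([.5525,.001])
for n,c in(("t",t),("s",s)):
    P=cloud(c); d=P[...,:2]-o; cs,sn=np.cos(th),np.sin(th)
    gx=(cs*d[...,0]+sn*d[...,1])*1e3; gy=(-sn*d[...,0]+cs*d[...,1])*1e3; z=P[...,2]*1e3
    for nm,m in(("fin",(gx>-70)&(gx<-33)&(gy>-150)&(gy<-60)&(z>55)&(z<100)),("handle",(abs(gx)<25)&(gy>-60)&(gy<0)&(z>80)&(z<120)),("brk",(gx>-95)&(gx<-64)&(gy>-140)&(gy<-55)&(z>18)&(z<45))):
        print(n,nm,m.sum(),[np.percentile(a[m],[5,50,95]).round(1).tolist() for a in(gx,gy,z)] if m.any() else 0)
    print(n,"cam",-c["R"].T@c["t"])
E
```

```text
t fin 26 [[-58.7, -51.6, -40.9], [-107.5, -102.4, -98.2], [57.7, 88.7, 93.2]]
t handle 53 [[-14.7, -3.4, 14.3], [-34.6, -26.1, -18.0], [90.6, 110.5, 116.3]]
t brk 26 [[-83.3, -73.9, -65.4], [-105.7, -94.9, -75.7], [18.7, 27.6, 37.3]]
t cam [ 0.23940142 -0.0706163   1.41813381]
s fin 75 [[-59.4, -52.6, -41.8], [-115.5, -111.6, -103.9], [56.6, 76.8, 90.6]]
s handle 121 [[-15.5, -3.4, 13.2], [-42.8, -38.1, -25.1], [82.7, 101.0, 113.0]]
s brk 64 [[-84.5, -76.5, -66.7], [-113.9, -104.5, -79.1], [18.1, 26.3, 34.8]]
s cam [ 0.21491716 -1.13547939  1.03439991]
```

>>> {"fn": "servo_tool", "kwargs": {"plan": [{"translation": [0.16,-0.14,0],"delta_rot": [0,0,0]},{"translation": [0.32,-0.28,0],"delta_rot": [0,0,0]},{"translation": [0.48,-0.42,0],"delta_rot": [0,0,0]},{"translation": [0.64,-0.56,0],"delta_rot": [0,0,0]},{"translation": [0.8,-0.7,0],"delta_rot": [0,0,0]}]}}

```text
time_s: 1.35
ee_pos: [0.4046, -0.3332, 0.2221]
tool_rot: [-180.0, 0.0, 17.0]
contact_force: [0.9, 0.2, 0.3]
opening: 0.0868
gripper_force: 0.0
```

>>> {"fn": "servo_tool", "kwargs": {"plan": [{"translation": [0.16,-0.14,0.08],"delta_rot": [0,0,0]},{"translation": [0.32,-0.28,0.16],"delta_rot": [0,0,0]},{"translation": [0.48,-0.42,0.24],"delta_rot": [0,0,0]},{"translation": [0.64,-0.56,0.32],"delta_rot": [0,0,0]},{"translation": [0.8,-0.7,0.4],"delta_rot": [0,0,0]}]}}

```text
time_s: 1.98
ee_pos: [0.4717, -0.2248, 0.1738]
tool_rot: [-180.0, 0.0, 17.0]
contact_force: [0.2, -1.0, 0.4]
opening: 0.087
gripper_force: 0.0
```

>>> {"fn": "servo_tool", "kwargs": {"plan": [{"translation": [0.16,-0.14,0.08],"delta_rot": [0,0,0]},{"translation": [0.32,-0.28,0.16],"delta_rot": [0,0,0]},{"translation": [0.48,-0.45,0.24],"delta_rot": [0,0,0]},{"translation": [0.64,-0.6,0.32],"delta_rot": [0,0,0]},{"translation": [0.77,-0.72,0.4],"delta_rot": [0,0,0]}]}}

```text
time_s: 2.6
ee_pos: [0.5348, -0.115, 0.1258]
tool_rot: [-180.0, 0.0, 17.1]
contact_force: [-0.4, -0.4, 0.2]
opening: 0.0874
gripper_force: 0.0
```

>>> {"fn": "servo_tool", "kwargs": {"plan": [{"translation": [0,0,0.12],"delta_rot": [0,0,0]},{"translation": [0,0,0.26],"delta_rot": [0,0,0]},{"translation": [0,0,0.4],"delta_rot": [0,0,0]},{"translation": [0,0,0.53],"delta_rot": [0,0,0]},{"translation": [0,0,0.57],"delta_rot": [0,0,0]}]}}

```text
time_s: 3.22
ee_pos: [0.5336, -0.1161, 0.0564]
tool_rot: [-179.9, 0.1, 17.0]
contact_force: [-0.3, 0.0, -0.1]
opening: 0.0872
gripper_force: 0.0
```

>>> {"fn": "servo_tool", "kwargs": {"plan": [{"translation": [0,0,0],"delta_rot": [0,0,0]},{"translation": [0,0,0],"delta_rot": [0,0,0]},{"translation": [0,0,0],"delta_rot": [0,0,0]},{"translation": [0,0,0],"delta_rot": [0,0,0]},{"translation": [0,0,0],"delta_rot": [0,0,0]}], "jaw": 0, "newtons": 10}}

```text
time_s: 3.85
ee_pos: [0.5349, -0.1161, 0.0584]
tool_rot: [180.0, -0.0, 17.0]
contact_force: [0.9, -0.1, -0.6]
opening: 0.0451
gripper_force: 0.0
```

>>> {"fn": "servo_tool", "kwargs": {"plan": [{"translation": [0,0,0],"delta_rot": [0,0,0]},{"translation": [0,0,0],"delta_rot": [0,0,0]},{"translation": [0,0,0],"delta_rot": [0,0,0]},{"translation": [0,0,0],"delta_rot": [0,0,0]},{"translation": [0,0,0],"delta_rot": [0,0,0]}]}}

```text
time_s: 4.47
ee_pos: [0.5347, -0.1161, 0.0581]
tool_rot: [180.0, 0.0, 17.0]
contact_force: [0.5, -0.7, -0.7]
opening: 0.01
gripper_force: 10.0
```

```bash
python3 - <<'E'
from cell import *
from h import *
a=[]
for n,b in(("side",(170,240,240,310)),("top",(155,215,200,290))):
    c=read_camera(n); np.savez(n+"1.npz",**c)
    a.append(cv2.resize(c["image"][b[0]:b[1],b[2]:b[3],::-1],(400,400*(b[1]-b[0])//(b[3]-b[2])),interpolation=cv2.INTER_CUBIC)[:266])
    if n=="side":cv2.imwrite("pics/s1.png",cv2.resize(c["image"][b[0]:b[1],b[2]:b[3],::-1],None,fx=8,fy=8,interpolation=cv2.INTER_CUBIC))
E
```

```text
(no output)
```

View pics/s1.png

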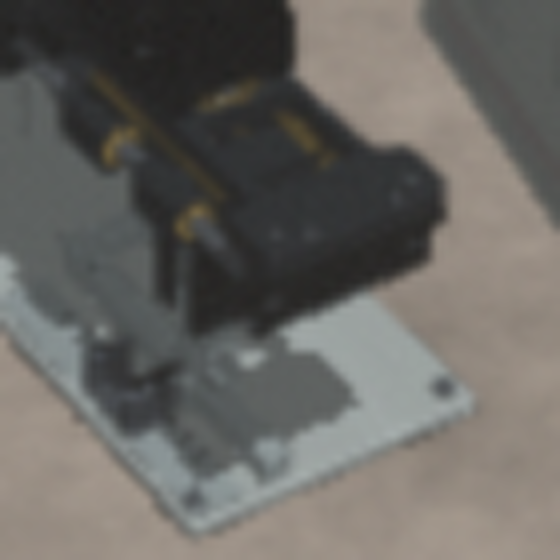

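The picture shows the gripper pinching the fin (opening 10 mm), with the bracket visible at (85–170, 340–430). Next I'll drag the fin home.

>>> {"fn": "servo_tool", "kwargs": {"plan": [{"translation": [0,-0.06,0],"delta_rot": [0,0,0]},{"translation": [0,-0.16,0],"delta_rot": [0,0,0]},{"translation": [0,-0.28,0],"delta_rot": [0,0,0]},{"translation": [0,-0.38,0],"delta_rot": [0,0,0]},{"translation": [0,-0.44,0],"delta_rot": [0,0,0]}]}}

```text
time_s: 5.2
ee_pos: [0.5189, -0.0645, 0.0581]
tool_rot: [-180.0, 0.0, 17.1]
contact_force: [1.8, -1.5, -1.5]
opening: 0.0096
gripper_force: 10.0
```

>>> {"fn": "servo_tool", "kwargs": {"plan": [{"translation": [0,-0.01,0],"delta_rot": [0,0,0]},{"translation": [0,-0.02,0],"delta_rot": [0,0,0]},{"translation": [0,-0.03,0],"delta_rot": [0,0,0]},{"translation": [0,-0.04,0],"delta_rot": [0,0,0]},{"translation": [0,-0.05,0],"delta_rot": [0,0,0]}]}}

```text
time_s: 5.82
ee_pos: [0.5175, -0.06, 0.0581]
tool_rot: [-180.0, 0.0, 17.0]
contact_force: [0.3, -1.7, -1.8]
opening: 0.0104
gripper_force: 10.0
```

>>> {"fn": "servo_tool", "kwargs": {"plan": [{"translation": [0,-0.01,0],"delta_rot": [0,0,0]},{"translation": [0,-0.02,0],"delta_rot": [0,0,0]},{"translation": [0,-0.03,0],"delta_rot": [0,0,0]},{"translation": [0,-0.03,0],"delta_rot": [0,0,0]},{"translation": [0,-0.03,0],"delta_rot": [0,0,0]}]}}

```text
time_s: 6.45
ee_pos: [0.5164, -0.0563, 0.0581]
tool_rot: [-180.0, 0.0, 17.0]
contact_force: [-0.1, 0.1, -0.9]
opening: 0.0097
gripper_force: 10.0
```

>>> {"fn": "servo_tool", "kwargs": {"plan": [{"translation": [0,-0.01,0],"delta_rot": [0,0,0]},{"translation": [0,-0.02,0],"delta_rot": [0,0,0]},{"translation": [0,-0.02,0],"delta_rot": [0,0,0]},{"translation": [0,-0.02,0],"delta_rot": [0,0,0]},{"translation": [0,-0.02,0],"delta_rot": [0,0,0]}]}}

```text
time_s: 7.08
ee_pos: [0.5159, -0.0545, 0.0582]
tool_rot: [180.0, -0.0, 17.0]
contact_force: [2.0, -4.4, -3.5]
opening: 0.0101
gripper_force: 10.0
```

>>> {"fn": "servo_tool", "kwargs": {"plan": [{"translation": [0,-0.01,0],"delta_rot": [0,0,0]},{"translation": [0,-0.02,0],"delta_rot": [0,0,0]},{"translation": [0,-0.02,0],"delta_rot": [0,0,0]},{"translation": [0,-0.02,0],"delta_rot": [0,0,0]},{"translation": [0,-0.02,0],"delta_rot": [0,0,0]}]}}

```text
time_s: 7.7
ee_pos: [0.5158, -0.0543, 0.0582]
tool_rot: [179.8, -0.0, 17.0]
contact_force: [3.6, -13.2, -7.7]
opening: 0.0102
gripper_force: 10.0
```

The pointer is home: the force rises and motion has stopped at 64.6 mm of travel. I'll relieve the force, open the jaws and lift.

>>> {"fn": "servo_tool", "kwargs": {"plan": [{"translation": [0,0.02,0],"delta_rot": [0,0,0]},{"translation": [0,0.02,0],"delta_rot": [0,0,0]},{"translation": [0,0.02,0],"delta_rot": [0,0,0]},{"translation": [0,0.02,0],"delta_rot": [0,0,0]},{"translation": [0,0.02,0],"delta_rot": [0,0,0]}]}}

```text
time_s: 8.32
ee_pos: [0.5158, -0.0545, 0.0582]
tool_rot: [180.0, -0.0, 17.0]
contact_force: [2.7, -5.9, -3.7]
opening: 0.01
gripper_force: 10.0
```

>>> {"fn": "servo_tool", "kwargs": {"plan": [{"translation": [0,0,0],"delta_rot": [0,0,0]},{"translation": [0,0,0],"delta_rot": [0,0,0]},{"translation": [0,0,0],"delta_rot": [0,0,0]},{"translation": [0,0,0],"delta_rot": [0,0,0]},{"translation": [0,0,0],"delta_rot": [0,0,0]}], "jaw": 60}}

```text
time_s: 8.95
ee_pos: [0.5158, -0.0541, 0.0582]
tool_rot: [-180.0, -0.0, 17.0]
contact_force: [0.5, 0.3, 0.2]
opening: 0.0516
gripper_force: 0.0
```

>>> {"fn": "servo_tool", "kwargs": {"plan": [{"translation": [0,0,-0.15],"delta_rot": [0,0,0]},{"translation": [0,0,-0.35],"delta_rot": [0,0,0]},{"translation": [0,0,-0.55],"delta_rot": [0,0,0]},{"translation": [0,0,-0.75],"delta_rot": [0,0,0]},{"translation": [0,0,-0.9],"delta_rot": [0,0,0]}]}}

```text
time_s: 9.57
ee_pos: [0.5165, -0.0543, 0.1686]
tool_rot: [179.9, -0.1, 17.0]
contact_force: [-0.7, 0.3, -0.0]
opening: 0.06
gripper_force: 0.0
```

```bash
python3 - <<'E'
from cell import *
from h import *
c=read_camera("side"); np.savez("side2.npz",**c)
th,o=np.radians(17),np.array([.5513,.0005])
a=rect(c,th,o,.034,-100,-30,-165,-25,5)   # needle height
s=load("side0.npz"); b=rect(s,th,o,.030,-100,-30,-165,-25,5)
d=rect(c,th,o,.030,-100,-30,-165,-25,5); 
ims=[]
for im in(d,b):
    im=im[80:350]
    for y in range(-160,-25,10):
        X=int((-25-y)*5); cv2.line(im,(X,0),(X,269 if y==-100 else 10),(255,0,0),1)
    ims.append(im)
cv2.imwrite("pics/r2.png",np.vstack(ims)[:,:,::-1])
P=cloud(c); dd=P[...,:2]-o; cs,sn=np.cos(th),np.sin(th)
gx=(cs*dd[...,0]+sn*dd[...,1])*1e3; gy=(-sn*dd[...,0]+cs*dd[...,1])*1e3; z=P[...,2]*1e3
for nm,m in(("fin",(gx>-62)&(gx<-38)&(gy>-65)&(gy<-30)&(z>50)&(z<95)),("brk",(gx>-95)&(gx<-64)&(gy>-140)&(gy<-55)&(z>16)&(z<45))):
    print(nm,m.sum()); 
    if m.any(): print([np.percentile(q[m],[5,50,95]).round(1).tolist() for q in(gx,gy,z)])
    if nm=="brk": print(np.histogram(gy[m],np.arange(-120,-70,2)))
E
```

```text
fin 81
[[-57.3, -51.7, -40.7], [-50.2, -47.0, -38.2], [51.4, 72.7, 90.1]]
brk 69
[[-84.4, -75.5, -65.2], [-117.6, -105.0, -79.8], [16.8, 24.3, 31.2]]
(array([ 1,  2,  1, 11, 10,  5,  1,  1,  0,  0,  0,  0,  1,  0,  2,  3,  3,
       11,  4,  5,  3,  0,  0,  1]), array([-120, -118, -116, -114, -112, -110, -108, -106, -104, -102, -100,
        -98,  -96,  -94,  -92,  -90,  -88,  -86,  -84,  -82,  -80,  -78,
        -76,  -74,  -72]))
```

View pics/r2.png

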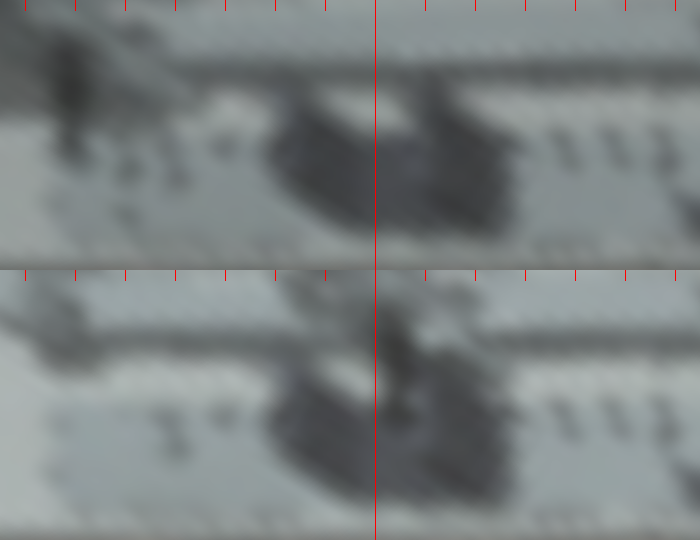

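Depth puts the tab faces at gauge y = -112.5 and -85.5. Both give a midpoint at -96.5, so the window is about 54.5 mm and the needle needs about 54 mm of draw. In the picture the tabs span x = 275–440 at their tops. Now to the handle.

>>> {"fn": "servo_tool", "kwargs": {"plan": [{"translation": [0.1,-0.03,0],"delta_rot": [0,0,0]},{"translation": [0.25,-0.06,0],"delta_rot": [0,0,0]},{"translation": [0.38,-0.09,0],"delta_rot": [0,0,0]},{"translation": [0.41,-0.1,0.1],"delta_rot": [0,0,0]},{"translation": [0.41,-0.1,0.2],"delta_rot": [0,0,0]}]}}

```text
time_s: 10.25
ee_pos: [0.5587, -0.0279, 0.1403]
tool_rot: [-180.0, 0.1, 17.1]
contact_force: [-0.2, 0.5, 0.7]
opening: 0.0601
gripper_force: 0.0
```

>>> {"fn": "servo_tool", "kwargs": {"plan": [{"translation": [0,0,0.15],"delta_rot": [0,0,0]},{"translation": [0,0,0.3],"delta_rot": [0,0,0]},{"translation": [0,0,0.45],"delta_rot": [0,0,0]},{"translation": [0,0,0.58],"delta_rot": [0,0,0]},{"translation": [0,0,0.61],"delta_rot": [0,0,0]}]}}

```text
time_s: 10.88
ee_pos: [0.5582, -0.0281, 0.0672]
tool_rot: [-179.9, 0.1, 17.0]
contact_force: [0.5, -1.0, 0.6]
opening: 0.0597
gripper_force: 0.0
```

>>> {"fn": "servo_tool", "kwargs": {"plan": [{"translation": [0,0,0],"delta_rot": [0,0,0]},{"translation": [0,0,0],"delta_rot": [0,0,0]},{"translation": [0,0,0],"delta_rot": [0,0,0]},{"translation": [0,0,0],"delta_rot": [0,0,0]},{"translation": [0,0,0],"delta_rot": [0,0,0]}], "jaw": 10, "newtons": 25}}

```text
time_s: 11.5
ee_pos: [0.5595, -0.0285, 0.0692]
tool_rot: [180.0, -0.0, 17.0]
contact_force: [3.3, -11.0, 0.1]
opening: 0.0181
gripper_force: 7.1
```

>>> {"fn": "servo_tool", "kwargs": {"plan": [{"translation": [0,0,0],"delta_rot": [0,0,0]},{"translation": [0,0,0],"delta_rot": [0,0,0]},{"translation": [0,0,0],"delta_rot": [0,0,0]},{"translation": [0,0,0],"delta_rot": [0,0,0]},{"translation": [0,0,0],"delta_rot": [0,0,0]}]}}

```text
time_s: 12.12
ee_pos: [0.5595, -0.0286, 0.0692]
tool_rot: [180.0, -0.0, 17.0]
contact_force: [1.0, -4.5, 1.9]
opening: 0.0178
gripper_force: 25.0
```

>>> {"fn": "servo_tool", "kwargs": {"plan": [{"translation": [0,0.04,0],"delta_rot": [0,0,0]},{"translation": [0,0.11,0],"delta_rot": [0,0,0]},{"translation": [0,0.19,0],"delta_rot": [0,0,0]},{"translation": [0,0.26,0],"delta_rot": [0,0,0]},{"translation": [0,0.32,0],"delta_rot": [0,0,0]}]}}

```text
time_s: 12.75
ee_pos: [0.5701, -0.0631, 0.0691]
tool_rot: [-179.8, 0.0, 17.0]
contact_force: [-3.6, 8.0, 7.6]
opening: 0.0182
gripper_force: 25.0
```

>>> {"fn": "servo_tool", "kwargs": {"plan": [{"translation": [0,0.04,0],"delta_rot": [0,0,0]},{"translation": [0,0.08,0],"delta_rot": [0,0,0]},{"translation": [0,0.11,0],"delta_rot": [0,0,0]},{"translation": [0,0.13,0],"delta_rot": [0,0,0]},{"translation": [0,0.13,0],"delta_rot": [0,0,0]}]}}

```text
time_s: 13.38
ee_pos: [0.5746, -0.0776, 0.0691]
tool_rot: [-179.8, 0.0, 17.1]
contact_force: [-3.4, 7.5, 7.5]
opening: 0.0177
gripper_force: 25.0
```

```bash
python3 - <<'E'
from cell import *
from h import *
s=observe(); p=np.array(s["ee_pos"]); print(p,((p[:2]-[.5595,-.0286])@[.2924,-.9563])*1e3,s["contact_force"],s["opening"])
c=read_camera("side")
a=c["image"][170:240,240:310]; a=cv2.resize(a,None,fx=8,fy=8,interpolation=cv2.INTER_CUBIC)
cv2.imwrite("pics/s3.png",a[:,:,::-1])
E
```

```text
[ 0.5745522  -0.07761279  0.06913163] 51.27219287574986 [-3.37653934  7.53522916  7.49490531] 0.017675271478839412
```

View pics/s3.png

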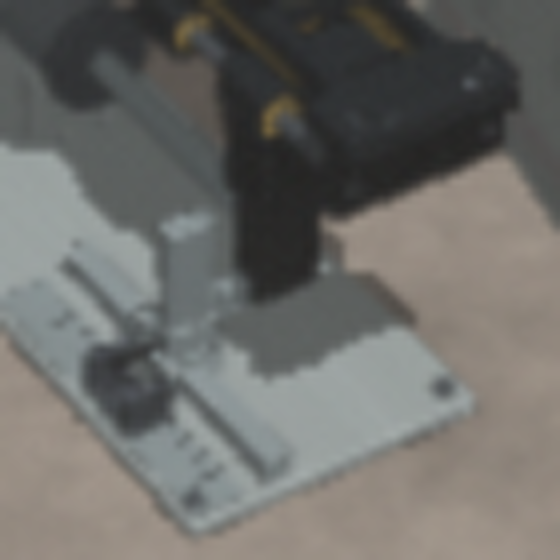

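The view shows the needle over the bracket, near its middle at about (125, 375). Travel is about 51 mm, so I'll add 3 mm and hold.

>>> {"fn": "servo_tool", "kwargs": {"plan": [{"translation": [0,0.01,0],"delta_rot": [0,0,0]},{"translation": [0,0.02,0],"delta_rot": [0,0,0]},{"translation": [0,0.03,0],"delta_rot": [0,0,0]},{"translation": [0,0.03,0],"delta_rot": [0,0,0]},{"translation": [0,0.03,0],"delta_rot": [0,0,0]}]}}

```text
time_s: 14.05
ee_pos: [0.5755, -0.0807, 0.0691]
tool_rot: [-179.8, 0.0, 17.1]
contact_force: [-3.5, 9.3, 8.5]
opening: 0.0177
gripper_force: 25.0
```

```bash
python3 - <<'E'
from cell import *
from h import *
s=observe(); p=np.array(s["ee_pos"]); print(((p[:2]-[.5595,-.0286])@[.2924,-.9563])*1e3,s["opening"])
c=read_camera("side"); th,o=np.radians(17),np.array([.5513,.0005])
a=rect(c,th,o,.032,-100,-30,-135,-55,8)
for y in(-85.5,-96.5,-107.5):
    X=int((-55-y)*8); cv2.line(a,(X,0),(X,25),(255,0,0),1)
cv2.imwrite("pics/r4.png",a[:,:,::-1])
P=cloud(c); dd=P[...,:2]-o; cs,sn=np.cos(th),np.sin(th)
gx=(cs*dd[...,0]+sn*dd[...,1])*1e3; gy=(-sn*dd[...,0]+cs*dd[...,1])*1e3; z=P[...,2]*1e3
m=(gx>-62)&(gx<-38)&(gy>-120)&(gy<-70)&(z>52)&(z<95); print("fin outer face",m.sum(),np.median(gy[m]))
E
```

```text
54.50562531145552 0.0177257344621008
fin outer face 79 -100.92527921197514
```

View pics/r4.png

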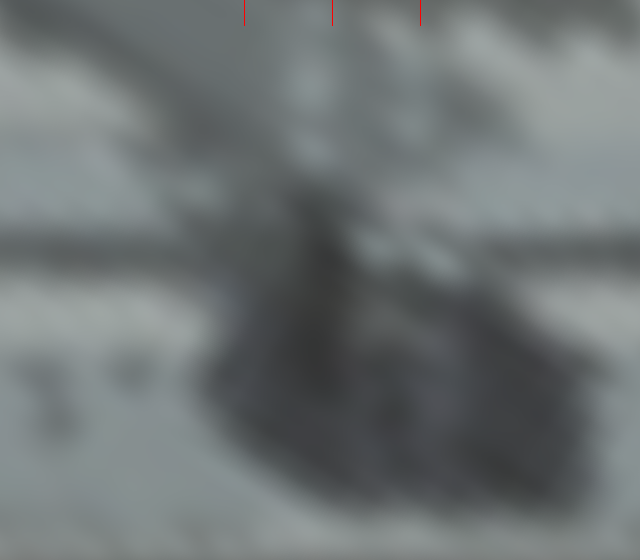

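>>> {"fn": "servo_tool", "kwargs": {"plan": [{"translation": [0,0,0],"delta_rot": [0,0,0]},{"translation": [0,0,0],"delta_rot": [0,0,0]},{"translation": [0,0,0],"delta_rot": [0,0,0]},{"translation": [0,0,0],"delta_rot": [0,0,0]},{"translation": [0,0,0],"delta_rot": [0,0,0]}]}}

```text
time_s: 14.72
ee_pos: [0.5755, -0.0807, 0.0691]
tool_rot: [-179.8, 0.0, 17.1]
contact_force: [-4.6, 8.6, 7.1]
opening: 0.0181
gripper_force: 25.0
```

Fin at -95.9, essentially the window's middle (-96.5), and the picture shows the needle centred at x≈320, near the mid mark at 332. I'll hold a bit longer, then ease home.

>>> {"fn": "servo_tool", "kwargs": {"plan": [{"translation": [0,0,0],"delta_rot": [0,0,0]},{"translation": [0,0,0],"delta_rot": [0,0,0]},{"translation": [0,0,0],"delta_rot": [0,0,0]},{"translation": [0,0,0],"delta_rot": [0,0,0]},{"translation": [0,0,0],"delta_rot": [0,0,0]}]}}

```text
time_s: 15.35
ee_pos: [0.5755, -0.0807, 0.0691]
tool_rot: [-179.8, 0.0, 17.1]
contact_force: [-3.6, 8.6, 8.2]
opening: 0.018
gripper_force: 25.0
```

>>> {"fn": "servo_tool", "kwargs": {"plan": [{"translation": [0,-0.03,0],"delta_rot": [0,0,0]},{"translation": [0,-0.08,0],"delta_rot": [0,0,0]},{"translation": [0,-0.14,0],"delta_rot": [0,0,0]},{"translation": [0,-0.2,0],"delta_rot": [0,0,0]},{"translation": [0,-0.25,0],"delta_rot": [0,0,0]}]}}

```text
time_s: 15.98
ee_pos: [0.567, -0.0529, 0.0691]
tool_rot: [-179.9, 0.0, 17.1]
contact_force: [-3.3, 4.1, 5.3]
opening: 0.0179
gripper_force: 25.0
```

>>> {"fn": "servo_tool", "kwargs": {"plan": [{"translation": [0,-0.05,0],"delta_rot": [0,0,0]},{"translation": [0,-0.1,0],"delta_rot": [0,0,0]},{"translation": [0,-0.14,0],"delta_rot": [0,0,0]},{"translation": [0,-0.17,0],"delta_rot": [0,0,0]},{"translation": [0,-0.19,0],"delta_rot": [0,0,0]}]}}

```text
time_s: 16.6
ee_pos: [0.5606, -0.0321, 0.0691]
tool_rot: [-179.9, -0.0, 17.0]
contact_force: [-2.0, 3.2, 4.8]
opening: 0.0178
gripper_force: 25.0
```

>>> {"fn": "servo_tool", "kwargs": {"plan": [{"translation": [0,-0.01,0],"delta_rot": [0,0,0]},{"translation": [0,-0.02,0],"delta_rot": [0,0,0]},{"translation": [0,-0.03,0],"delta_rot": [0,0,0]},{"translation": [0,-0.04,0],"delta_rot": [0,0,0]},{"translation": [0,-0.04,0],"delta_rot": [0,0,0]}]}}

```text
time_s: 17.23
ee_pos: [0.5596, -0.0287, 0.0691]
tool_rot: [180.0, -0.0, 17.0]
contact_force: [0.4, -1.8, 4.3]
opening: 0.0181
gripper_force: 25.0
```

>>> {"fn": "servo_tool", "kwargs": {"plan": [{"translation": [0,0,0],"delta_rot": [0,0,0]},{"translation": [0,0,0],"delta_rot": [0,0,0]},{"translation": [0,0,0],"delta_rot": [0,0,0]},{"translation": [0,0,0],"delta_rot": [0,0,0]},{"translation": [0,0,0],"delta_rot": [0,0,0]}], "jaw": 55}}

```text
time_s: 17.85
ee_pos: [0.5592, -0.0282, 0.0689]
tool_rot: [-180.0, 0.0, 17.0]
contact_force: [0.2, -0.3, -0.2]
opening: 0.0533
gripper_force: 0.0
```

>>> {"fn": "servo_tool", "kwargs": {"plan": [{"translation": [0,0,-0.15],"delta_rot": [0,0,0]},{"translation": [0,0,-0.35],"delta_rot": [0,0,0]},{"translation": [0,0,-0.55],"delta_rot": [0,0,0]},{"translation": [0,0,-0.75],"delta_rot": [0,0,0]},{"translation": [0,0,-0.9],"delta_rot": [0,0,0]}]}}

```text
time_s: 18.48
ee_pos: [0.5601, -0.0284, 0.1796]
tool_rot: [179.9, -0.1, 17.0]
contact_force: [0.8, -0.2, 0.7]
opening: 0.055
gripper_force: 0.0
```

```bash
python3 - <<'E'
from cell import *
from h import *
print(observe()["contact_force"])
c=read_camera("side"); th,o=np.radians(17),np.array([.5513,.0005])
P=cloud(c); dd=P[...,:2]-o; cs,sn=np.cos(th),np.sin(th)
gx=(cs*dd[...,0]+sn*dd[...,1])*1e3; gy=(-sn*dd[...,0]+cs*dd[...,1])*1e3; z=P[...,2]*1e3
m=(gx>-62)&(gx<-38)&(gy>-120)&(gy<-70)&(z>52)&(z<95); print("fin outer face",m.sum(),np.median(gy[m]))
m=(abs(gx)<14)&(gy>-70)&(gy<-10)&(z>45)&(z<105); print("handle outer face",m.sum(),np.median(gy[m]))
a=cv2.resize(c["image"][160:240,230:310],None,fx=7,fy=7,interpolation=cv2.INTER_CUBIC)
cv2.imwrite("pics/s5.png",a[:,:,::-1])
E
```

```text
[ 0.8365175  -0.21980268  0.66726139]
fin outer face 81 -101.63613812178578
handle outer face 145 -39.29176635216956
```

View pics/s5.png

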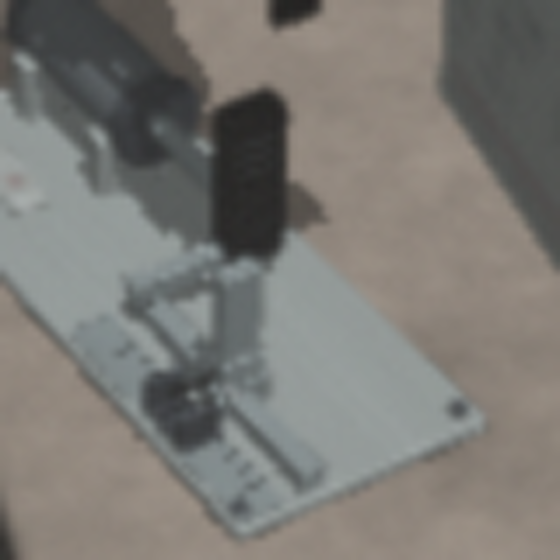

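The picture shows the handle home at (250, 170), the pointer left at the bracket (180–240, 390), and the gripper clear. Handing in.

```bash
python3 -c "
from cell import *
print(sign_off())"
```

```text
the job is handed in; nothing more can be done
None
```

I handed the job in with all steps carried out, but no verdict came back: the pointer was slid home, the handle was drawn about 54 mm, held for over a second and eased home, and the camera shows the needle about mid-window with the gripper clear.

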